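Shut the music caddy, line up its quarter-turn fastener and hold the lid down

ROBOT

A 7-joint arm with a two-finger parallel gripper is mounted at the origin on the work surface. World frame = base frame: x ahead of the robot, y to its left, z up, the work surface at z = 0. Lengths are in m, angles in rad, forces in N, time in s.
With the tool pointing down it reaches from about 0.4 to 0.875 m from the base axis. Payload 19.3 kg.
Tool frame: the origin (TCP) lies at the very end of the fingers, on their centre line; the grasp point (between the pads) lies 19 mm behind it (bot.grasp_offset is the distance from the TCP to the grasp point, in m); z points along the fingers, x is the direction in which the jaws open and shut, and the axes are right-handed (so a half turn about z gives the same grasp; the last joint's range is limited). The gripper opens to 85 mm and grips with 20 to 120 N. Pads are 22 mm wide; open, the fingers measure 114 mm over their backs; the gripper's body (76 mm by 85 mm) begins 54 mm behind the grasp point. The pads swing forward as they close: fully open they stand 13 mm farther back than shut.
Start: joints at [-1.314, 0.521, -0.036, 1.599, 0.021, 1.021, -0.113], TCP at [0.201, 0.592, 0.231] pointing down, gripper open.
Joint ranges: [-2.91, 2.91], [-0.3, 2.13], [-1.5, 1.42], [0.17, 2.43], [-1.26, 4.41], [0.16, 1.93], [-2.52, 2.52]. Speed limits (rad/s): [1.89, 1.89, 2.39, 2.39, 3.01, 3.01, 3.01].

INTERFACE

Orientations are given as [roll, pitch, yaw] about the fixed x, y, z axes, in that order (R = Rz(yaw) Ry(pitch) Rx(roll)).
In Python, from workcell import status, grab_frame, calibration, job, regions_of, mark_of, bot gives the robot as it stands.
- The arm moves only by the tool carry_out, never from a script. Its argument "deltas" is one flat list of numbers, 5 for each row, row after row: the opening, from -1 (shut) to 1 (fully open), then the shift along the tool's x, y, z in cm, then the turn about the tool's z in degrees. A call has 1 to 20 rows; each row shifts and turns the commanded pose from where the row before left it, along the tool's axes as they then stand; what a row does not reach is not made up. A row lasts 1/12 s, in which the tool goes at most 41.7 mm and 7.16 degrees, less where a joint would pass 70% of its speed; a pose out of reach is approached as far as the arm can. A call with a gripper value outside its range is refused whole. The fingers move at their own pace and stop on an object; "newtons" is the grip in N (left out, the last holds). Time passes only in rows, so rows that do not move let the fingers close. It gives the time, the measured TCP pose, the force and the opening at its end, in the units of the state.
- status.observe(): the state, without advancing time (a new reading comes with each control period).
- grab_frame(name): name is "scene" or "side" or "wrist"; returns the picture (480x640x3 uint8, red, green, blue); there is no depth.
- calibration(name): a dict with "fov_y" (degrees; the focal length in pixels is half the picture's height over the tangent of half this angle, whatever the lens; pixels are square), "cx", "cy" (the principal point, pixels), "R" (3x3) and "t" (3): a world point X has camera coordinates R X + t. Camera axes: x right, y down, z forward; pixel columns grow to the right and rows downward; lengths in m; the calibration is good to about 2 mm. A picture is of the moment at which its call begins: read the wrist's pose just before it. calibration takes no time and is no camera call; for the wrist camera it gives the pose at the moment of the call.
- job.job_done(): hands the job in, once; it reports no verdict.
Trained networks look in the newest picture that a camera, given by its name, has taken for a name from the list of things; names that differ only in an ending like _2 or _b are one class to them, and where a whole thing is asked for, a point or a joint stands for the part that bears it (a point fixed in the world has none). Each returns a list of dicts, best first, with "p" (0 to 1); they miss things now and then, are a little off and sometimes report something else, mostly with a low value. They report only what shows in the picture. A call takes as long as a camera call.
- regions_of(camera, target): "region" (480x640 bool, what is visible of it) and "xy" ([column, row] in pixels, amid what is visible of it).
- mark_of(camera, target): "xy" ([column, row] in pixels: a listed point, or the origin of a listed thing).
The state is a dict: "clock": time; "qpos": joint angles; "qd": joint speeds; "joint_efforts": joint torques, N m; "position": TCP position; "tool_rot": TCP orientation; "force": force on the tool from outside, world axes, zero at the start; "moment": the same for the moment, N m; "grip_width": finger opening in m.
Only numpy, scipy, OpenCV 4.12 (cv2) and the standard library are available. Lean on these libraries where they do the work, as an engineer would, in place of code of your own. Each camera call takes 0.05 s, during which the arm holds its last target.

TASK

First slide the grey lid of the blue caddy fully shut along its guides; only then turn the quarter-turn wing fastener on the lid until the wing lines up with the two ridges moulded on either side of it, and after that press the lid panel all the way down onto the caddy's rim with the gripper. Finish while still holding the lid pressed down: do not let go, it springs up again. Leave the kazoos, the tin and the clear box with its ball where they are.

Things in the scene. Friction and masses are not known exactly. Their poses are not given: they have to be found in the camera images.
- caddy: fixed blue plastic caddy, 140 mm (own x) by 230 mm (own y), rim 75 mm above the table. Side walls rise to 89.5 mm and end in 3 mm thick guide lips overhanging the lid's edges by about 6 mm on both long sides and the +y end. Origin: centre of its underside, on the table. The lid slides along its y, shut towards +y; open, it sticks out over the -y end
- cover: grey lid panel, 129 mm (x) by 216 mm (y), 5 mm thick. Origin: on its underside, below the wing's axis; axes parallel to the caddy's. Its upper face is 86 mm above the table, 80 mm when pressed home. On it: rib, wing, a press mark, and two ridges 4 mm wide, 1.5 mm high, along its y axis 26 to 46 mm either side of the wing's axis
- slot (a point): centre of a slot, 30 mm along the caddy's y by 8 mm, in a beam along the caddy's middle, at rim height, below the wing when the lid is shut. The wing's 20 by 4 mm cross-bar under the lid enters it, so the lid sinks only when shut and with the wing lined up within about 0.2 rad; otherwise the bar lands on the beam after about 1.5 mm
- slide (a joint): how far the lid is open, m: 0 fully shut (a hard stop), up to 0.125 open towards the caddy's -y. Stiff to slide: about 2.5 N of friction
- fastener (a joint): angle of the wing, rad: 0 when it lies along the caddy's y, lined up with the ridges and the slot; positive is counter-clockwise seen from above; turns from -1.75 to 1.75 with no stop or click at 0, friction 0.04 N m, stays where left
- press (a joint): how far the lid panel is pressed down, m: 0 up, 0.006 fully down on the rim (hard stop). Springs push it up: about 4 N to start it, about 10 N to hold it fully down; it comes up when released
- rib_grip (a point): grip point on the fixed upright rib near the lid's trailing (-y) end: rib 60 mm long along the cover's x, 12 mm thick along y, 30 mm high above the lid; the point is on its middle plane, 25 mm above the lid's upper face and 5 mm below the rib's top; axes as the cover's
- wing_grip (a point): grip point on the turning axis of the wing fastener: wing 36 mm long along this point's own y, 10 mm thick along its x, its top 32 mm above the lid, standing on a steel disc 40 mm across and 4 mm high. The point is 26 mm above the lid's upper face, 6 mm below the wing's top; its axes turn with the wing
- press_pad (a point): centre of a flat round mark, 32 mm across, on the lid's upper face 70 mm from the wing's axis towards the caddy's +y: a clear place to press with the fingertips; axes as the cover's
- kazoo1: a yellow plastic kazoo, 112 mm long along its own y, 26 mm wide, 24 mm high, lying on the table; a bystander. Origin: centre of its underside; on the robot's side of the caddy
- kazoo2: a yellow plastic kazoo, 112 mm long along its own y, 26 mm wide, 24 mm high, lying on the table; a bystander. Origin: centre of its underside; beyond the caddy
- kazoo3: a yellow plastic kazoo, 112 mm long along its own y, 26 mm wide, 24 mm high, lying on the table; a bystander. Origin: centre of its underside; to the robot's right
- kazoo4: a yellow plastic kazoo, 112 mm long along its own y, 26 mm wide, 24 mm high, lying on the table; a bystander. Origin: centre of its underside; to the robot's left
- acrylic_box: a clear acrylic open-topped cube box, 85 mm, with a green rubber ball 45 mm across in it; a bystander. Origin: centre of its underside
- tin: a stainless steel mini tin with a hinged lid, shut, 62 by 97 by 25 mm; a bystander. Origin: centre of its underside
- ball_center (a point): centre of the green rubber ball, 45 mm across, that lies in the clear box; a bystander

How it is judged:
By the outcome, as a careful person would: the job done as asked, in the order asked, and still so for the second after the job is handed in, while the arm keeps its last pose, push and grip.
It also fails if it takes over 58 s, if anything falls off the work surface, if the arm or the gripper's body presses on something with over 40 N, if the wrist force passes 120 N, or if a joint passes its speed limit or range.

## Working session

There is one attempt and no reset: what is moved stays moved. The work goes in short steps, Python scripts to look and compute and a tool call to move; the robot and the scene stay as the last step left them, time stands still between calls to the robot, and variables do not carry over. Pictures are saved under pics/ and viewed, and the job is handed in when it is done.

Besides the shell and the picture viewer there is one more tool, called after "Emit:" by a JSON object that holds its "fn" and its "kwargs". carry_out: Moves the arm, as the interface text tells. Its arguments: {"type":"object","properties":{"deltas":{"type":"array","items":{"type":"number"}},"newtons":{"type":"number"}},"required":["deltas"]}

```bash
mkdir -p pics; ls
cat > h.py <<'E'
import numpy as np, cv2
from workcell import status, grab_frame, calibration, job, regions_of, mark_of, bot
def cam(n):
    c=calibration(n); f=240/np.tan(np.radians(c['fov_y'])/2)
    return f,c['cx'],c['cy'],np.array(c['R']),np.array(c['t'])
def ray(c,xy):
    f,cx,cy,R,t=c
    d=R.T@np.array([(xy[0]-cx)/f,(xy[1]-cy)/f,1]); return -R.T@t, d/np.linalg.norm(d)
def proj(c,X):
    f,cx,cy,R,t=c; p=R@np.array(X)+t; return np.array([f*p[0]/p[2]+cx,f*p[1]/p[2]+cy])
def tri(rs):
    A=0;b=0
    for o,d in rs:
        P=np.eye(3)-np.outer(d,d);A=A+P;b=b+P@o
    X=np.linalg.solve(A,b); return X,[np.linalg.norm((np.eye(3)-np.outer(d,d))@(X-o)) for o,d in rs]
def atz(r,z):
    o,d=r; return o+d*(z-o[2])/d[2]
def save(n,img): cv2.imwrite('pics/'+n+'.png',img[:,:,::-1])
E
python3 - <<'E'
from h import *
s=status.observe()
for k in s: print(k,np.round(s[k],3))
for n in ['scene','side','wrist']:
    save(n+'0',grab_frame(n)); print(n,calibration(n))
E
```

```text
pics
clock 0.0
qpos [-1.314  0.522 -0.036  1.6    0.021  1.021 -0.113]
qd [ 0.002 -0.     0.001 -0.    -0.001  0.001  0.001]
joint_efforts [ 1.0000e-03 -9.2712e+01  1.9810e+00 -3.6994e+01  1.8000e-02  8.0000e-03
 -0.0000e+00]
position [0.201 0.592 0.231]
tool_rot [3.142e+00 1.000e-03 1.244e+00]
force [ 0.163  0.235 -0.221]
moment [-0.012 -0.019  0.035]
grip_width 0.086
scene {'fov_y': 55.005990388835464, 'cx': 325.38685657048455, 'cy': 235.9255025364181, 'R': array([[ 2.34683961e-01,  9.72071593e-01, -5.07193304e-04],
       [ 8.16332821e-01, -1.97367697e-01, -5.42813704e-01],
       [-5.27753885e-01,  1.26975631e-01, -8.39852979e-01]]), 't': array([-0.12066572, -0.34318128,  1.5748147 ])}
side {'fov_y': 46.25657842402899, 'cx': 311.7977392879309, 'cy': 248.5046128883055, 'R': array([[ 0.84761995, -0.53057215, -0.00579781],
       [-0.38386576, -0.60563111, -0.69703518],
       [ 0.36631611,  0.59304651, -0.71701349]]), 't': array([-0.40284767,  0.24698998,  1.492592  ])}
wrist {'fov_y': 62.06735352857587, 'cx': 319.7539511104593, 'cy': 241.49420818177083, 'R': array([[ 0.32077232,  0.94715553, -0.00123553],
       [ 0.89924938, -0.30413786,  0.31440532],
       [ 0.29741496, -0.10196357, -0.94928803]]), 't': array([-0.62327072, -0.04001534,  0.38038121])}
```

View pics/scene0.png

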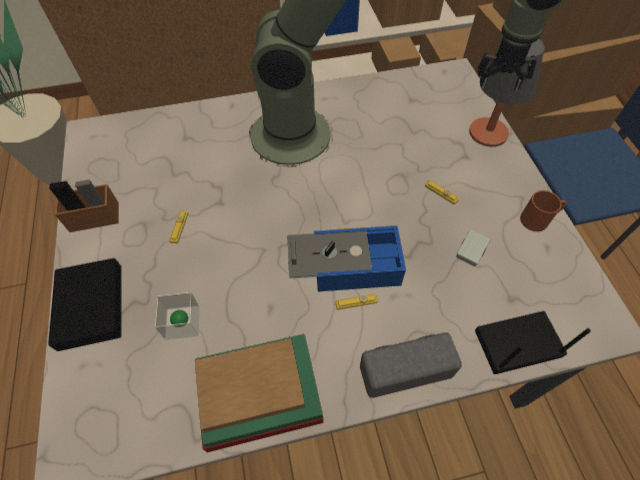

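View pics/side0.png

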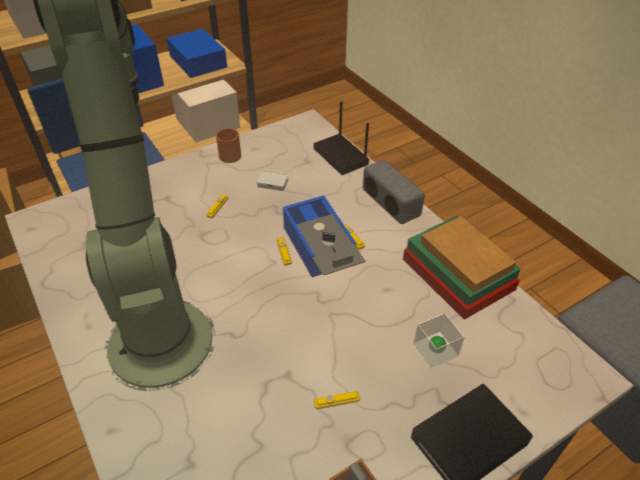

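View pics/wrist0.png

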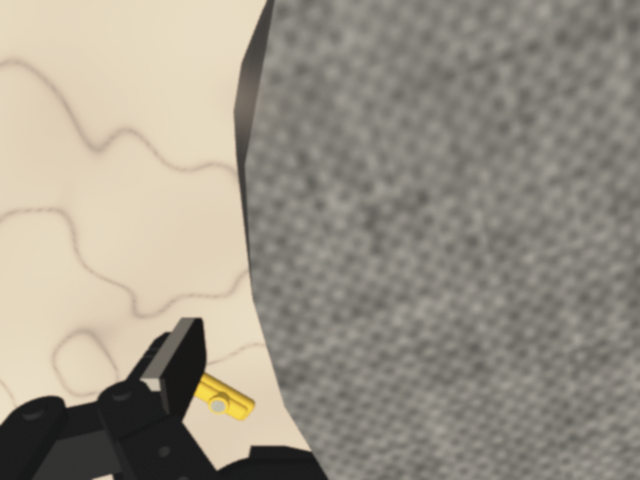

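The scene shows the caddy at about (360,257), its lid sticking out to the left with the wing at (330,250) and the rib at (294,256). The side view shows the same, with the wing at (328,238) and the rib at (341,257). In the wrist view something grey, a lamp shade, is very close to the gripper. I'll measure the points and then work out that shade.

Run:
```python
from h import *
cs,cd=cam('scene'),cam('side')
grab_frame('scene');grab_frame('side')
print('tcp px',proj(cs,[.201,.592,.231]),proj(cd,[.201,.592,.231]))
for n in ['rib_grip','wing_grip','press_pad','cover','caddy','slot']:
    a=mark_of('scene',n);b=mark_of('side',n)
    print(n,[(np.round(x['xy'],1),round(x['p'],2)) for x in a[:2]],[(np.round(x['xy'],1),round(x['p'],2)) for x in b[:2]])
    if a and b:
        X,e=tri([ray(cs,a[0]['xy']),ray(cd,b[0]['xy'])]); print('   ',np.round(X,4),np.round(e,4))
i=grab_frame('scene');save('s1',cv2.resize(i[200:310,270:420],None,fx=5,fy=5,interpolation=cv2.INTER_CUBIC))
save('s2',cv2.resize(i[0:160,430:600],None,fx=3.5,fy=3.5,interpolation=cv2.INTER_CUBIC))
print(status.observe()['clock'])
```

```text
tcp px [496.76517352  92.04562879] [136.0375847  136.32260492]
rib_grip [(array([291.9, 252.1]), 0.65)] [(array([341.7, 259. ]), 0.84), (array([433.7, 348.8]), 0.47)]
    [ 0.5185 -0.09    0.1043] [0.0013 0.0013]
wing_grip [(array([327.8, 248. ]), 0.63), (array([180.5, 317.3]), 0.59)] [(array([329.2, 237.7]), 0.59)]
    [5.327e-01 4.000e-04 1.072e-01] [0.0025 0.0025]
press_pad [(array([356.2, 246.8]), 0.65)] [(array([319. , 227.3]), 0.71)]
    [0.54   0.0731 0.0901] [0.0072 0.0072]
cover [(array([335.7, 250.7]), 0.88)] [(array([327.2, 244.7]), 0.96), (array([318.5, 226.8]), 0.38)]
    [0.5302 0.0176 0.0716] [0.0102 0.0102]
caddy [(array([357.9, 264.7]), 0.95)] [(array([320.9, 247.1]), 0.85), (array([434.4, 348.1]), 0.47)]
    [ 0.5478  0.0788 -0.0006] [0.0105 0.0105]
slot [(array([355.2, 251.8]), 0.88)] [(array([318.4, 225.2]), 0.64)]
    [0.5468 0.0743 0.0872] [0.0012 0.0012]
0.9
```

View pics/s1.png

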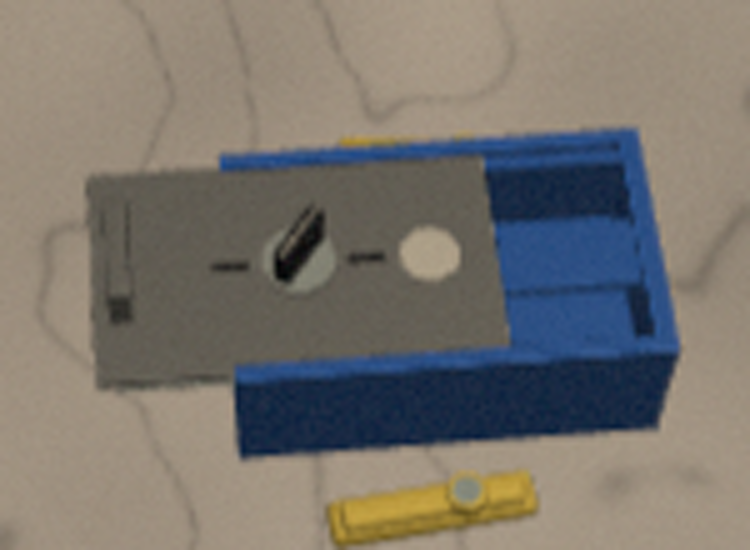

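View pics/s2.png

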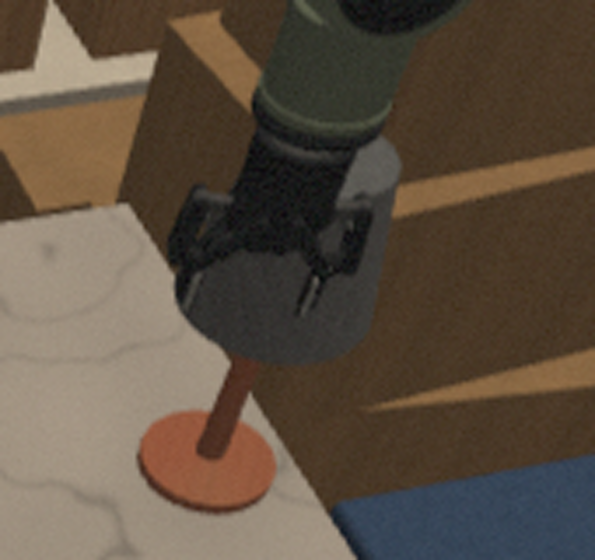

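Run:
```python
from h import *
cs,cd,cw=cam('scene'),cam('side'),cam('wrist')
print('base',atz(ray(cs,(489,131)),0.01), 'shade low edge', [atz(ray(cs,(430+u/3.5,v/3.5)),.2) for u,v in [(178,290),(270,358),(368,330)]])
s=status.observe();o=-cw[3].T@cw[4];print('wcam',o)
# direction toward shade edge in wrist img
print(atz(ray(cw,(240,110)),0.2),atz(ray(cw,(255,300)),0.2),atz(ray(cw,(240,110)),0.3),atz(ray(cw,(310,450)),.2), atz(ray(cw,(310,450)),.3))
save('d2',cv2.resize(grab_frame('side')[0:200,0:300],None,fx=2.6,fy=2.6))
```

```text
base [0.14883538 0.6621607  0.01      ] shade low edge [array([0.11833148, 0.58801412, 0.2       ]), array([0.21813621, 0.62784756, 0.2       ]), array([0.2054084 , 0.72556852, 0.2       ])]
wcam [0.12281813 0.617061   0.37333326]
[0.11245671 0.58574322 0.2       ] [0.19525351 0.55955913 0.2       ] [0.11843446 0.60381118 0.3       ] [0.29058439 0.55446445 0.2       ] [0.19379612 0.59057786 0.3       ]
```

View pics/d2.png

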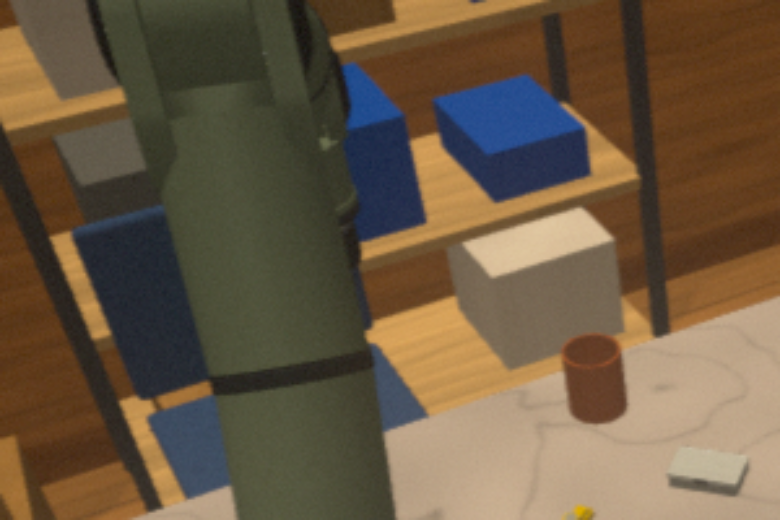

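The lamp stands on the robot's left, just beyond the gripper, so I'll go up and away first and then over to the caddy.

Emit:
{"fn": "carry_out", "kwargs": {"deltas": [1,0,0.5,-3,0,1,0,1,-3,0,1,-1,1,-2,0,1,-2.2,2.2,0,0,1,-2.2,2.2,0,0,1,-2.2,2.2,0,0,1,-2.2,2.2,0,0,1,-2.2,2.2,0,0,1,-2.2,2.2,0,0,1,-2.2,2.2,0,0,1,-2.2,2.2,0,0,1,-2.2,2.2,0,0,1,-2.2,2.2,0,0,1,-2.2,2.2,0,0,1,-2.2,2.2,0,0,1,-2.2,2.2,0,0,1,-2.2,2.2,0,0,1,-2.2,2.2,0,0,1,-2.2,2.2,0,0]}}

```text
clock: 2.53
position: [0.4419, 0.1266, 0.3116]
tool_rot: [3.141, -0.0, 1.244]
force: [0.7, -0.3, 0.4]
grip_width: 0.0854
```

Emit:
{"fn": "carry_out", "kwargs": {"deltas": [1,-2,1.5,0,0,1,-2,1.5,0,0,1,-2,1.5,0,0,1,-2,1.5,0,0,1,-2,1.5,0,0,1,-2,1.5,0,0,1,0,0,0,-5,1,0,0,0,-5,1,0,0,0,0,1,0,0,0,0]}}

```text
clock: 3.37
position: [0.4881, -0.0145, 0.3113]
tool_rot: [3.142, -0.0, 1.416]
force: [-0.5, 0.4, 0.1]
grip_width: 0.0854
```

```bash
cat >> h.py <<'E'
def look(tag):
    c=cam('wrist');i=grab_frame('wrist');save(tag,i)
    out={}
    for n in ['rib_grip','wing_grip','press_pad','cover','slot']:
        a=mark_of('wrist',n)
        if a: out[n]=(c,a[0]['xy'],a[0]['p'])
        print(n,[(np.round(x['xy'],1),round(x['p'],2)) for x in a[:2]])
    return c,i,out
E
python3 - <<'E'
from h import *
import pickle
s=status.observe();print(s['position'],s['tool_rot'],s['qpos'])
r=look('w1');pickle.dump(r,open('w1.pkl','wb'))
E
```

```text
[ 0.48813966 -0.01447646  0.3113327 ] [ 3.14157227e+00 -1.29699359e-04  1.41587182e+00] [-0.35333082  0.22150592  0.31561474  1.85776082 -0.07778344  1.07416129
  1.40804585]
rib_grip [(array([244.8, 253.8]), 0.87), (array([ 30.2, 319.9]), 0.29)]
wing_grip [(array([350.8, 251. ]), 0.76)]
press_pad []
cover [(array([350.5, 243.1]), 0.84), (array([407.6, 220.8]), 0.42)]
slot [(array([427.5, 125.2]), 0.73), (array([424.9, 238. ]), 0.7)]
```

View pics/w1.png

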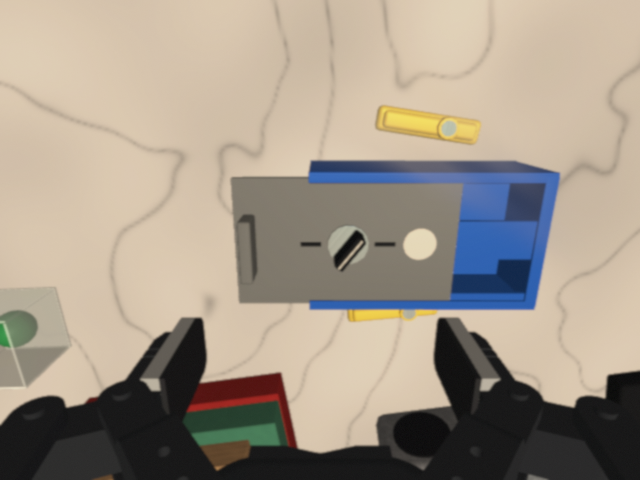

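The wrist view shows the lid with the rib at (246,250), the wing at (349,245) turned about 45° counter-clockwise from the ridges, and the press mark at (420,244). I'll combine the views.

Run:
```python
from h import *
import pickle
c,i,o=pickle.load(open('w1.pkl','rb'))
cs,cd=cam('scene'),cam('side')
px={'rib_grip':((291.9,252.1),(341.7,259.)),'wing_grip':((327.8,248),(329.2,237.7)),'slot':((355.2,251.8),(318.4,225.2))}
for n in px:
    w=o[n][1] if n!='slot' else (424.9,238)
    X,e=tri([ray(cs,px[n][0]),ray(cd,px[n][1]),ray(c,w)]); X2,e2=tri([ray(cs,px[n][0]),ray(c,w)])
    print(n,np.round(X,4),np.round(e,4),'|',np.round(X2,4), np.round(e2,4),'| wristonly', np.round(atz(ray(c,w),{'rib_grip':.111,'wing_grip':.112,'slot':.075}[n]),4))
# pictured points on lid top z=.086
pts={k:atz(ray(c,p),.086) for k,p in dict(ridgeL0=(301,244),ridgeL1=(321,244),ridgeR0=(375,244),ridgeR1=(395,244),disc=(348.5,245),mark=(420.5,244.5),tl=(232,178),bl=(239,303),tr=(462,183),br=(451,300)).items()}
for k in pts: print(k,np.round(pts[k],4))
def ang(a,b): d=pts[b]-pts[a]; return np.degrees(np.arctan2(d[1],d[0]))
print(ang('ridgeL0','ridgeR1'),ang('disc','mark'),ang('bl','br'),ang('tl','bl')+90)
save('w1c',cv2.resize(i[150:330,210:480],None,fx=2.9,fy=2.9,interpolation=cv2.INTER_CUBIC))
```

```text
rib_grip [ 0.5198 -0.0905  0.1059] [0.0008 0.0025 0.002 ] | [ 0.5213 -0.091   0.1074] [0.0002 0.0002] | wristonly [ 0.5202 -0.0899  0.111 ]
wing_grip [0.5333 0.0029 0.1061] [0.0026 0.0038 0.0035] | [0.5326 0.0042 0.1097] [0.002 0.002] | wristonly [0.532  0.0061 0.112 ]
slot [0.5443 0.0772 0.0838] [0.0032 0.0036 0.0049] | [0.542  0.0782 0.078 ] [0.0029 0.0029] | wristonly [0.5433 0.0818 0.075 ]
ridgeL0 [ 0.5269 -0.0401  0.086 ]
ridgeL1 [ 0.5299 -0.0209  0.086 ]
ridgeR0 [0.538 0.031 0.086]
ridgeR1 [0.541  0.0502 0.086 ]
disc [0.5351 0.0054 0.086 ]
mark [0.5453 0.0747 0.086 ]
tl [ 0.4538 -0.0921  0.086 ]
bl [ 0.5799 -0.1135  0.086 ]
tr [0.4911 0.1172 0.086 ]
br [0.6099 0.1009 0.086 ]
81.13765859908581 81.55810838942206 82.03811394812782 80.37890610074717
```

View pics/w1c.png

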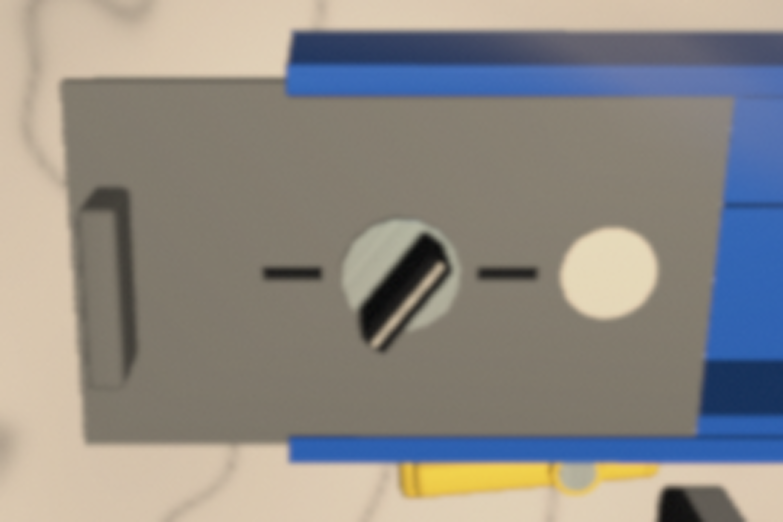

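Emit:
{"fn": "carry_out", "kwargs": {"deltas": [1,-1.75,1.1,2,0,1,-1.75,1.1,3,0,1,-1.75,1.1,3,0,1,-1.75,1.1,3,0,1,0,0,2,0,1,0,0,0,0,1,0,0,0,0]}}

```text
clock: 4.25
position: [0.5207, -0.0902, 0.1811]
tool_rot: [-3.14, 0.0, 1.418]
force: [-0.7, -0.4, 0.4]
grip_width: 0.0853
```

Run:
```python
from h import *
import pickle
s=status.observe();print(s['position'],s['tool_rot'])
r=look('w2');c=r[0]
c1,i1,o1=pickle.load(open('w1.pkl','rb'))
for n in ['rib_grip','wing_grip','slot','press_pad']:
    if n in r[2] and n in o1:
        X,e=tri([ray(c1,o1[n][1]),ray(c,r[2][n][1])]);print(n,np.round(X,4),np.round(e,4))
```

```text
[ 0.52068875 -0.0901899   0.18112748] [-3.13985427e+00  2.95418413e-04  1.41800306e+00]
rib_grip [(array([322.7, 258.9]), 0.82)]
wing_grip [(array([492.6, 256.6]), 0.86)]
press_pad [(array([586.1, 245.8]), 0.98)]
cover [(array([472.2, 247.8]), 0.68), (array([488.5, 256.8]), 0.51)]
slot [(array([585.1, 238.4]), 0.58), (array([321.2, 260.6]), 0.2)]
rib_grip [ 0.5192 -0.0894  0.1125] [0.0004 0.0004]
wing_grip [0.5325 0.0061 0.111 ] [0.0001 0.0001]
slot [0.4582 0.0285 0.2066] [0.0443 0.0443]
```

View pics/w2.png

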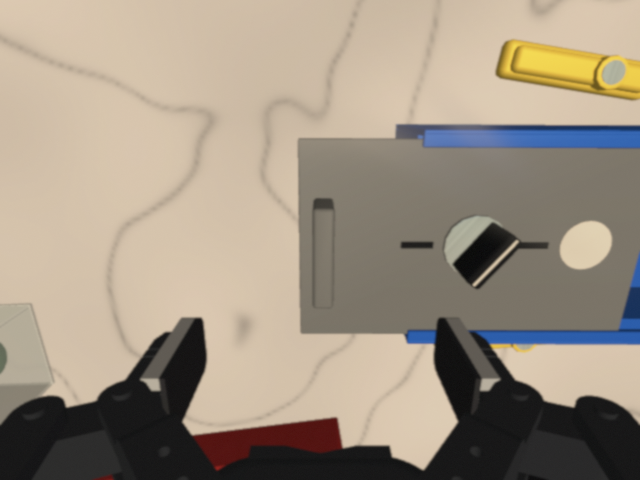

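The two wrist views put rib_grip at z 0.1125 and wing_grip at z 0.111, which agrees with the text. The rib lies centred between the fingers at (323,255), so I'll go down and grip it.

Emit:
{"fn": "carry_out", "kwargs": {"deltas": [1,0,0,2,0,1,0,0,2,0,1,0,0,2,0,1,0,0,1.6,0,1,0,0,1,0,1,0,0,0,0,-1,0,0,0,0,-1,0,0,0,0,-1,0,0,0,0,-1,0,0,0,0,-1,0,0,0,0,-1,0,0,0,0,-1,0,0,0,0,-1,0,0,0,0,-1,0,0,0,0], "newtons": 40}}

```text
clock: 5.8
position: [0.5213, -0.0903, 0.0955]
tool_rot: [3.141, -0.0, 1.418]
force: [-0.1, 1.1, 3.2]
grip_width: 0.0105
```

Emit:
{"fn": "carry_out", "kwargs": {"deltas": [-1,0.3,0,0,0,-1,0.6,0,0,0,-1,0.6,0,0,0,-1,0.6,0,0,0,-1,0.6,0,0,0,-1,0.6,0,0,0,-1,0.6,0,0,0,-1,0.6,0,0,0,-1,0.6,0,0,0,-1,0.6,0,0,0,-1,0.3,0,0,0,-1,0,0,0,0]}}

```text
clock: 6.8
position: [0.5307, -0.0298, 0.0954]
tool_rot: [3.141, -0.001, 1.42]
force: [5.0, 2.2, 4.1]
grip_width: 0.0111
```

Run:
```python
from h import *
save('s3',cv2.resize(grab_frame('scene')[200:310,270:420],None,fx=5,fy=5,interpolation=cv2.INTER_CUBIC))
s=status.observe();print(s['position'],s['force'],s['tool_rot'])
```

```text
[ 0.53060998 -0.03010339  0.09540607] [5.55992348 0.81650871 4.01944558] [ 3.14095284e+00 -6.69270679e-04  1.41940434e+00]
```

View pics/s3.png

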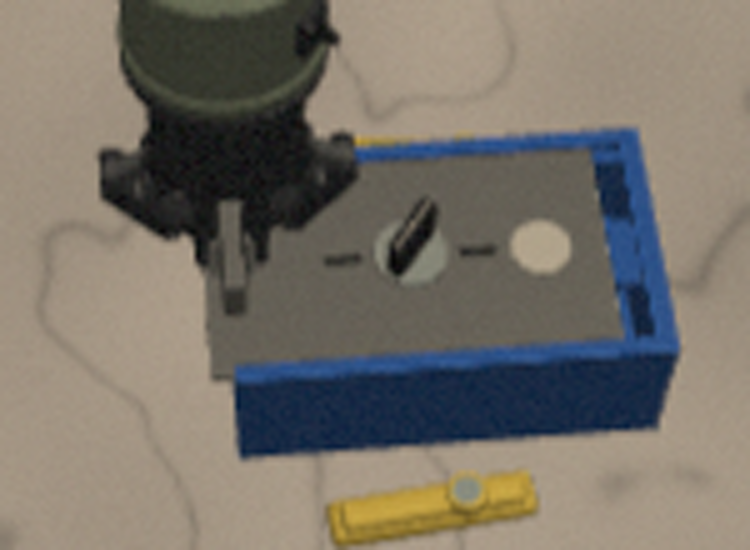

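The lid has moved 60 mm and a gap remains at the right end (from about 600 to 640 in the crop). I'll continue in small steps until it stops.

Emit:
{"fn": "carry_out", "kwargs": {"deltas": [-1,0.3,0.03,0,0,-1,0.3,0.03,0,0,-1,0.3,0.02,0,0,-1,0.2,0.02,0,0,-1,0,0,0,0]}}

```text
clock: 7.27
position: [0.5324, -0.0197, 0.0951]
tool_rot: [-3.141, -0.0, 1.419]
force: [-0.8, 2.9, 4.3]
grip_width: 0.0114
```

Emit:
{"fn": "carry_out", "kwargs": {"deltas": [-1,0.2,0,0,0,-1,0.2,0,0,0,-1,0,0,0,0]}}

```text
clock: 7.52
position: [0.5331, -0.016, 0.0952]
tool_rot: [-3.141, -0.0, 1.419]
force: [-2.2, -0.1, 3.7]
grip_width: 0.011
```

Emit:
{"fn": "carry_out", "kwargs": {"deltas": [-1,0.2,0,0,0,-1,0.2,0,0,0,-1,0,0,0,0]}}

```text
clock: 7.77
position: [0.5337, -0.0124, 0.0952]
tool_rot: [-3.141, 0.0, 1.419]
force: [-3.8, -2.3, 4.6]
grip_width: 0.0114
```

Run:
```python
from h import *
save('s4',cv2.resize(grab_frame('scene')[200:310,270:420],None,fx=5,fy=5,interpolation=cv2.INTER_CUBIC))
s=status.observe();print(s['position'],s['force'],s['tool_rot'],s['clock'])
```

```text
[ 0.53366318 -0.01239906  0.09518104] [-4.25447709 -3.30157064  4.00634881] [-3.14082780e+00  2.70256383e-04  1.41854466e+00] 7.8167
```

View pics/s4.png

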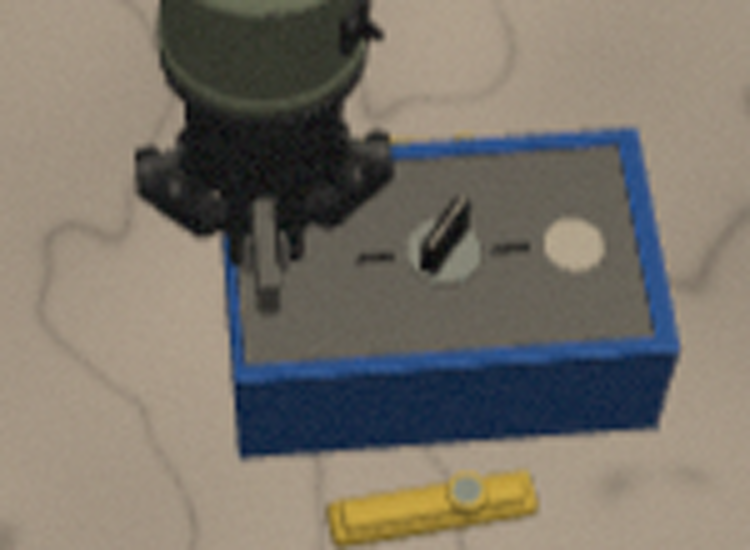

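The lid is nearly under the lip at the +y end. I'll keep pushing to the stop.

Emit:
{"fn": "carry_out", "kwargs": {"deltas": [-1,0.2,-0.03,0,0,-1,0,0,0,0]}}

```text
clock: 7.98
position: [0.5337, -0.0122, 0.0952]
tool_rot: [-3.141, 0.002, 1.417]
force: [-4.3, -12.5, 4.7]
grip_width: 0.0111
```

Emit:
{"fn": "carry_out", "kwargs": {"deltas": [-1,0.2,0,0,0,-1,0,0,0,0]}}

```text
clock: 8.15
position: [0.5336, -0.012, 0.0952]
tool_rot: [-3.141, 0.004, 1.416]
force: [-6.5, -24.2, 4.3]
grip_width: 0.011
```

Emit:
{"fn": "carry_out", "kwargs": {"deltas": [-1,0.2,0,0,0,-1,0,0,0,0]}}

```text
clock: 8.32
position: [0.5337, -0.0118, 0.0952]
tool_rot: [-3.141, 0.006, 1.414]
force: [-6.8, -34.0, 4.1]
grip_width: 0.0109
```

That's a hard stop at 34 N: the TCP moved 79 mm in total. I'll open without backing off, which keeps the lid shut, then rise and look.

Emit:
{"fn": "carry_out", "kwargs": {"deltas": [1,0,0,0,0,1,0,0,0,0,1,0,0,0,0,1,0,0,0,0,1,0,0,0,0,1,0,0,0,0,1,0,0,-1,0,1,0,0,-2.5,0,1,0,0,-3,0,1,0,0,-3,0,1,1.2,-0.5,-3,0,1,2,-0.5,-2,0,1,2,0,0,0,1,1.2,0,0,0,1,0,0,0,0,1,0,0,0,0]}}

```text
clock: 9.65
position: [0.5341, 0.0584, 0.2399]
tool_rot: [-3.141, 0.001, 1.42]
force: [-0.1, -1.1, -0.7]
grip_width: 0.0856
```

Run:
```python
from h import *
import pickle
s=status.observe();print(s['position'],s['tool_rot'],s['force'])
r=look('w3');c=r[0];pickle.dump(r,open('w3.pkl','wb'))
for n,z in [('wing_grip',.112),('rib_grip',.111),('press_pad',.086)]:
    if n in r[2]: print(n,atz(ray(c,r[2][n][1]),z))
i=r[1]; save('w3c',cv2.resize(i[130:330,180:500],None,fx=2.4,fy=2.4,interpolation=cv2.INTER_CUBIC))
```

```text
[0.53413785 0.05836385 0.23993177] [-3.14073279e+00  6.51023058e-04  1.41952625e+00] [-0.0713059  -1.0864049  -0.67930796]
rib_grip [(array([221.2, 243. ]), 0.63)]
wing_grip [(array([356.4, 241.3]), 0.85)]
press_pad [(array([444.9, 233.2]), 0.59)]
cover [(array([352. , 235.8]), 0.61)]
slot [(array([353.6, 229.5]), 0.9)]
wing_grip [0.54497097 0.08197369 0.112     ]
rib_grip [ 0.53203454 -0.01392207  0.111     ]
press_pad [0.55755959 0.15184792 0.086     ]
```

View pics/w3.png

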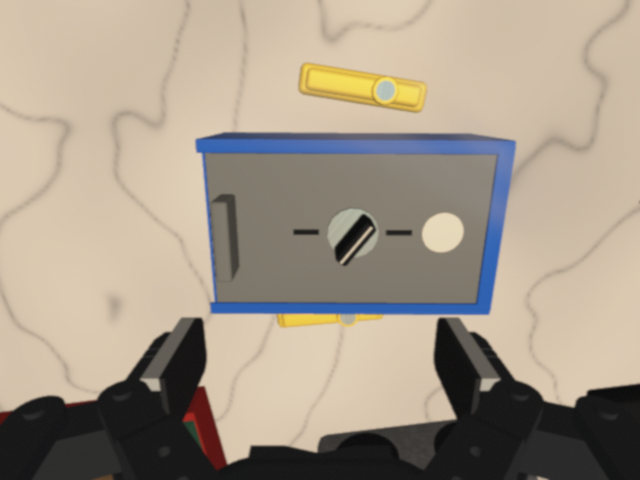

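Run:
```python
from h import *
import pickle
c,i,o=pickle.load(open('w3.pkl','rb'))
save('w3d',cv2.resize(i[200:275,285:420],None,fx=5.5,fy=5.5,interpolation=cv2.INTER_CUBIC))
print(atz(ray(c,(353,232.5)),.088),atz(ray(c,(443,232.5)),.086))
# model overlay: wing top outline for angles
u0=np.radians(81.2);ax=np.array([.5455,.0835])
big=cv2.resize(i[200:275,285:420],None,fx=5.5,fy=5.5,interpolation=cv2.INTER_CUBIC).copy()
for a,col in [(40,(255,0,0)),(45,(0,255,0)),(50,(255,255,0))]:
    y=np.array([np.cos(u0+np.radians(a)),np.sin(u0+np.radians(a))]);x=np.array([y[1],-y[0]])
    P=[np.append(ax+sx*.005*x+sy*.018*y,.118) for sx,sy in [(1,1),(1,-1),(-1,-1),(-1,1)]]
    P=np.array([(proj(c,p)-[285,200]+.5)*5.5-.5 for p in P]);cv2.polylines(big,[P.astype(np.int32)],True,col,1)
save('w3e',big)
```

```text
[0.54565487 0.08133777 0.088     ] [0.55676855 0.15042171 0.086     ]
```

View pics/w3d.png

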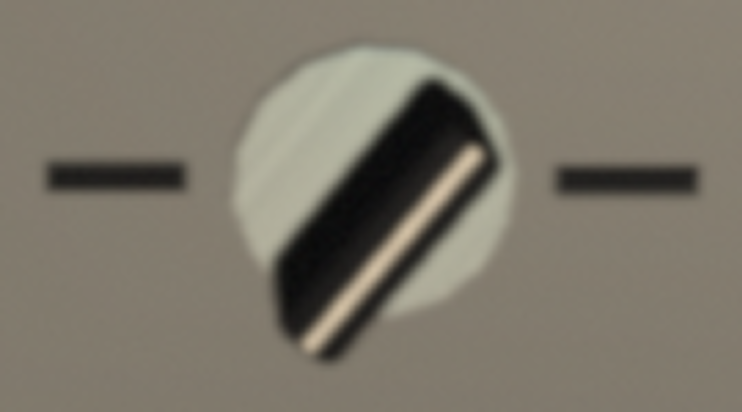

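View pics/w3e.png

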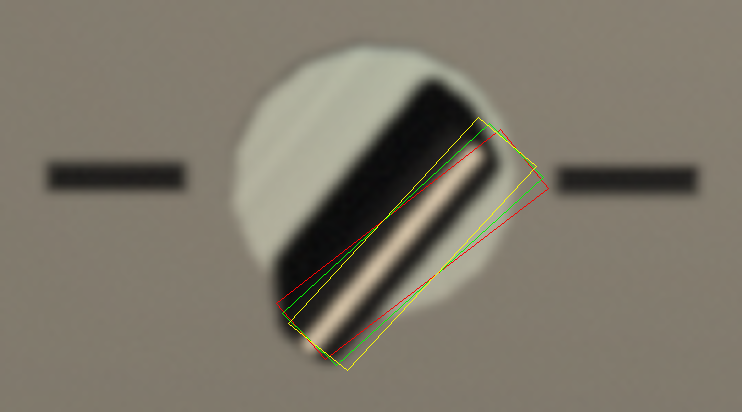

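Run:
```python
from h import *
import pickle
c,i,o=pickle.load(open('w3.pkl','rb'))
f=lambda u,v,z: atz(ray(c,((u+.5)/5.5-.5+285,(v+.5)/5.5-.5+200)),z)[:2]
a,b=f(308,348,.118),f(478,150,.118); d=b-a
print(a,b,(a+b)/2,np.linalg.norm(d),np.degrees(np.arctan2(d[1],d[0])))
l,r=f(46,176,.0875),f(698,180,.0875); d2=r-l
print((l+r)/2,np.linalg.norm(d2),np.degrees(np.arctan2(d2[1],d2[0])))
```

```text
[0.55724292 0.06864683] [0.53409669 0.09326052] [0.54566981 0.08095367] 0.033787301556392625 133.2400934515189
[0.54528726 0.08082997] 0.09146499711974139 80.99375058619783
```

The wing's axis is at (0.5455, 0.081) with its line at yaw 133.2°, against 81.1° for the caddy: the fastener is at about +52°. Turning straight from here would run out of joint 7, so I'll take the half-turned grasp at yaw 223.2°.

Emit:
{"fn": "carry_out", "kwargs": {"deltas": [1,2.4,0.8,0,0,1,0,0,0,-7,1,0,0,0,-7,1,0,0,0,-7,1,0,0,0,-7,1,0,0,0,-7,1,0,0,0,-7,1,0,0,0,-7,1,0,0,0,-7,1,0,0,0,-7,1,0,0,0,-7,1,0,0,0,-7,1,0,0,0,-7,1,0,0,0,-7,1,0,0,0,-7,1,0,0,0,-7,1,0,0,0,-7,1,0,0,0,-7,1,0,0,0,-7,1,0,0,0,-7]}}

```text
clock: 11.62
position: [0.5385, 0.0813, 0.2276]
tool_rot: [-3.134, -0.039, -2.953]
force: [-0.6, -0.4, -1.7]
grip_width: 0.0855
```

Emit:
{"fn": "carry_out", "kwargs": {"deltas": [1,0,0,1,-6,1,0,0,2,-3,1,0,0,0,0,1,0,0,0,0]}}

```text
clock: 11.95
position: [0.5361, 0.0813, 0.1965]
tool_rot: [3.141, -0.045, -2.808]
force: [-0.6, 0.5, -0.4]
grip_width: 0.0857
```

Run:
```python
from h import *
import pickle
s=status.observe();print(s['position'],s['tool_rot'],np.degrees(s['tool_rot'][2])%360,s['qpos'])
r=look('w4');c=r[0];pickle.dump(r,open('w4.pkl','wb'))
c3,i3,o3=pickle.load(open('w3.pkl','rb'))
for n in ['wing_grip','rib_grip','press_pad']:
    if n in r[2]: print(n,tri([ray(c,r[2][n][1]),ray(c3,o3[n][1])]))
```

```text
[0.5361381  0.08130296 0.19648565] [ 3.14107947 -0.04492731 -2.80809148] 199.10820965062737 [ 0.55755641  0.79422142 -1.29112375  1.77829155  0.78733344  1.26300023
  2.51593703]
rib_grip [(array([376.4,  99. ]), 0.64), (array([296.7, 232.1]), 0.21)]
wing_grip [(array([295.4, 244.2]), 0.77)]
press_pad [(array([252.8, 320.2]), 0.74)]
cover [(array([294.6, 232.9]), 0.58)]
slot [(array([298.8, 227.4]), 0.58)]
wing_grip (array([0.54616954, 0.08179937, 0.10768467]), [np.float64(0.00044545294541355836), np.float64(0.0004454529454134759)])
rib_grip (array([ 0.53091636, -0.01220181,  0.11538433]), [np.float64(0.00039443099016519054), np.float64(0.0003944309901651429)])
press_pad (array([0.55551165, 0.1500313 , 0.09046248]), [np.float64(0.0006859999947758992), np.float64(0.0006859999947761062)])
```

View pics/w4.png

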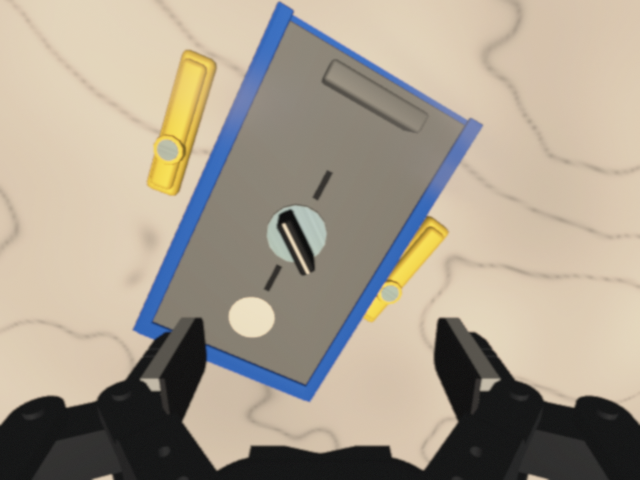

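Joint 7 actually grows with yaw, so this direction ran to its limit at 2.516. The direct grasp at yaw 43° was the right one, so I'll turn back.

Emit:
{"fn": "carry_out", "kwargs": {"deltas": [1,0,0,-1,5,1,0,0,0,6,1,0,0,0,6,1,0,0,0,6,1,0,0,0,6,1,0,0,0,6,1,0,0,0,6,1,0,0,0,6,1,0,0,0,6,1,0,0,0,6,1,0,0,0,6,1,0,0,0,6,1,0,0,0,6,1,0,0,0,6,1,0,0,0,6,1,0,0,0,6,1,0,0,0,6,1,0,0,0,6,1,0,0,0,6,1,0,0,0,0]}}

```text
clock: 13.92
position: [0.5373, 0.0823, 0.2084]
tool_rot: [-3.105, 0.019, 1.5]
force: [-0.2, 0.3, 0.3]
grip_width: 0.0851
```

Run:
```python
from h import *
s=status.observe();print(s['position'],s['tool_rot'],np.degrees(s['tool_rot'][2])%360,s['qpos'],s['clock'])
```

```text
[0.53726274 0.08233589 0.20837656] [-3.1051042   0.01875243  1.50039798] 85.96647163530136 [ 0.33387091  0.56141759 -0.84920053  1.77703331  0.47241686  1.06607089
  0.80777361] 13.9167
```

Emit:
{"fn": "carry_out", "kwargs": {"deltas": [1,0,0,0,6,1,0,0,0,6,1,0,0,0,6,1,0,0,0,6,1,0,0,0,6,1,0,0,0,6,1,0,0,0,6,1,0,0,0,0.8,1,0,0,0,0,1,0,0,0,0]}}

```text
clock: 14.75
position: [0.5371, 0.0822, 0.2076]
tool_rot: [-3.126, 0.039, 0.764]
force: [-0.6, -0.4, -0.6]
grip_width: 0.0854
```

```bash
cat >> h.py <<'E'
from scipy.spatial.transform import Rotation as Ro
def tool(): 
    s=status.observe(); return Ro.from_euler('xyz',s['tool_rot']).as_matrix(),np.array(s['position']),s
def to(target):
    R,p,s=tool(); d=R.T@(np.array(target)-p)*100
    print('tool dcm',np.round(d,2),'toolx yaw',round(np.degrees(np.arctan2(R[1,0],R[0,0])),2),'z',np.round(R[:,2],4),'force',np.round(s['force'],1),'t',s['clock'],'w',s['grip_width'])
E
python3 - <<'E'
from h import *
import pickle
s=status.observe();print(s['position'],s['tool_rot'],s['qpos'])
r=look('w5');c=r[0];pickle.dump(r,open('w5.pkl','wb'))
for n,z in [('wing_grip',.112),('rib_grip',.111),('press_pad',.086)]:
    if n in r[2]: print(n,atz(ray(c,r[2][n][1]),z))
to([.5455,.081,.095])
E
```

```text
[0.53707736 0.08216436 0.20762585] [-3.12580891  0.03907607  0.76386286] [ 0.2204896   0.51333987 -0.67280478  1.78275555  0.36692082  1.01904774
  0.16494288]
rib_grip []
wing_grip [(array([335.4, 254.8]), 0.71), (array([336.5, 246.5]), 0.49)]
press_pad [(array([422.5, 190.5]), 0.87), (array([337.8, 218. ]), 0.32)]
cover [(array([338.2, 243.9]), 0.94), (array([222.9, 337. ]), 0.54)]
slot [(array([338.2, 240.6]), 0.77), (array([269.4, 105.4]), 0.25)]
wing_grip [0.54380122 0.08185202 0.112     ]
press_pad [0.55961346 0.14800528 0.086     ]
tool dcm [ 0.99  0.83 11.19] toolx yaw 43.53 z [-0.0396 -0.0155 -0.9991] force [ 0.2 -0.4  0.4] t 15.05 w 0.08504064977193428
```

View pics/w5.png

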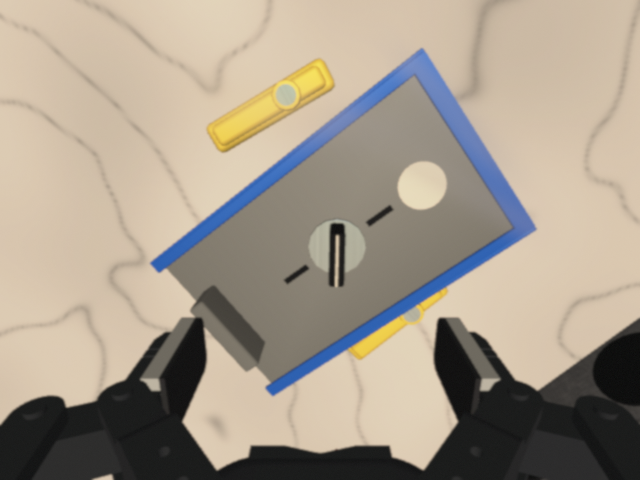

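The wing now stands exactly along the tool's y, centred at (337,253). The tool kept a 2.4° tilt from the limit, which the deltas below allow for. Now I'll go down and grip the wing.

Emit:
{"fn": "carry_out", "kwargs": {"deltas": [1,0.5,0.4,2,0,1,0.4,0.3,2.5,0,1,0,0,2.5,0,1,0,0,2,0,1,0,0,1.2,0,1,0,0,1,0,1,0,0,0,0]}}

```text
clock: 15.63
position: [0.5433, 0.0813, 0.0937]
tool_rot: [-3.125, 0.041, 0.759]
force: [-0.7, -0.2, 0.1]
grip_width: 0.0854
```

Run:
```python
from h import *
to([.5442,.0812,.095]); print(status.observe()['position'])
save('w6',grab_frame('wrist'))
```

```text
tool dcm [ 0.05  0.06 -0.13] toolx yaw 43.5 z [-0.0414 -0.0158 -0.999 ] force [-0.7 -0.2  0.1] t 15.6333 w 0.08540395237050206
[0.54332998 0.08125814 0.09374192]
```

View pics/w6.png

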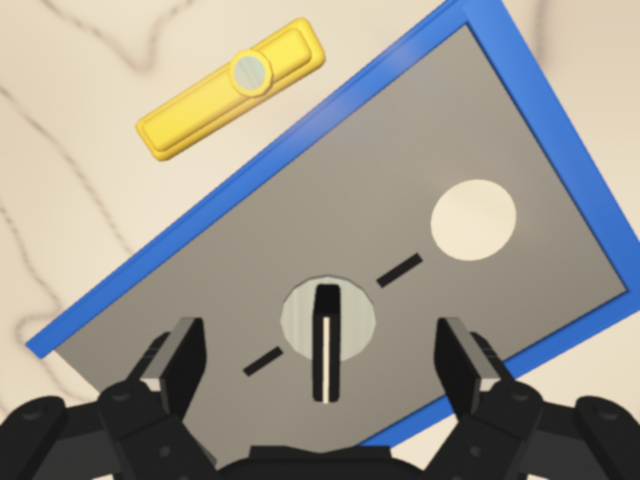

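The wing stands at column 326, midway between the fingers (205 and 435). I'll close on it.

Emit:
{"fn": "carry_out", "kwargs": {"deltas": [1,0.1,0.1,-0.2,0,-1,0,0,0,0,-1,0,0,0,0,-1,0,0,0,0,-1,0,0,0,0,-1,0,0,0,0,-1,0,0,0,0,-1,0,0,0,0,-1,0,0,0,0,-1,0,0,0,0,-1,0,0,0,0], "newtons": 40}}

```text
clock: 16.6
position: [0.5459, 0.0814, 0.0972]
tool_rot: [-3.126, 0.039, 0.759]
force: [5.4, -1.7, 2.3]
grip_width: 0.0091
```

Run:
```python
from h import *
to([.5442,.0812,.095]); s=status.observe();print(s['position'],s['moment'])
```

```text
tool dcm [-0.13 -0.1   0.22] toolx yaw 43.46 z [-0.0386 -0.0153 -0.9991] force [ 5.4 -1.7  2.3] t 16.6 w 0.009070615512135359
[0.54591105 0.08140822 0.09718081] [ 0.21141203 -1.36941006  0.03562332]
```

Emit:
{"fn": "carry_out", "kwargs": {"deltas": [-1,0.05,0.1,0,3,-1,0,0,0,4.5,-1,0,0,0,4.5,-1,0,0,0,4.5,-1,0,0,0,4.5,-1,0,0,0,4.5,-1,0,0,0,4.5,-1,0,0,0,4.5,-1,0,0,0,4.5,-1,0,0,0,4.5,-1,0,0,0,4.5,-1,0,0,0,4.4,-1,0,0,0,0,-1,0,0,0,0]}}

```text
clock: 17.77
position: [0.5469, 0.0814, 0.0972]
tool_rot: [3.121, 0.036, -0.154]
force: [5.0, 2.8, 3.0]
grip_width: 0.009
```

Run:
```python
from h import *
to([.5442,.0812,.095]); s=status.observe();print(s['position'],s['moment'],s['qpos'])
save('w7',grab_frame('wrist'))
```

```text
tool dcm [-0.26  0.06  0.23] toolx yaw -8.81 z [-0.0385 -0.0152 -0.9991] force [5.  2.8 3. ] t 17.7667 w 0.008965457668019533
[0.54690266 0.08142364 0.09717949] [ 0.69491044 -1.56828135 -0.08574276] [-1.77032791e-03  6.27459256e-01 -3.59297387e-01  1.85184181e+00
  3.09034011e-01  7.59688885e-01 -6.86579489e-01]
```

View pics/w7.png

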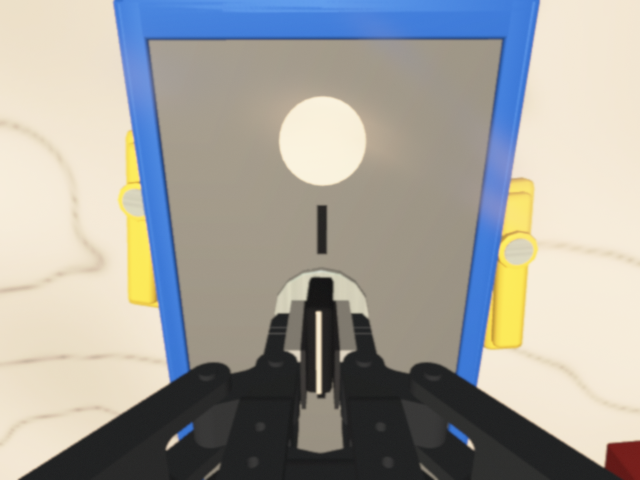

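The wing lines up with the ridge and the press mark, all at about column 320. I'll release, rise and check.

Emit:
{"fn": "carry_out", "kwargs": {"deltas": [1,0,0,0,0,1,0,0,0,0,1,0,0,0,0,1,0,0,0,0,1,0,0,0,0,1,0,0,-1.5,0,1,0,0,-2.5,0,1,0,0,-2.5,0,1,0,0,-2.5,0,1,0,0,-2,0,1,0,0,0,0,1,0,0,0,0]}}

```text
clock: 18.82
position: [0.5511, 0.0826, 0.2076]
tool_rot: [3.12, 0.035, -0.157]
force: [-1.0, 0.1, -0.6]
grip_width: 0.0855
```

Run:
```python
from h import *
import pickle
r=look('w8');c=r[0];pickle.dump(r,open('w8.pkl','wb'))
save('w8c',cv2.resize(r[1][100:340,200:440],None,fx=2.5,fy=2.5,interpolation=cv2.INTER_CUBIC))
save('s8',cv2.resize(grab_frame('scene')[200:310,270:420],None,fx=5,fy=5,interpolation=cv2.INTER_CUBIC))
print(atz(ray(c,r[2]['press_pad'][1]),.086) if 'press_pad' in r[2] else 0)
to([.5563,.1502,.12])
```

```text
rib_grip [(array([318.2, 372.1]), 0.77)]
wing_grip [(array([318.5, 242.5]), 0.91)]
press_pad [(array([324.2, 132.2]), 0.82), (array([444.7, 217.1]), 0.69)]
cover [(array([320.9, 234. ]), 0.57)]
slot [(array([322.7, 225.8]), 0.76)]
[0.558381   0.14567106 0.086     ]
tool dcm [-0.16 -6.95  8.48] toolx yaw -8.96 z [-0.0406 -0.0157 -0.9991] force [-0.6  0.  -0.2] t 19.1667 w 0.08539289466234015
```

View pics/w8.png

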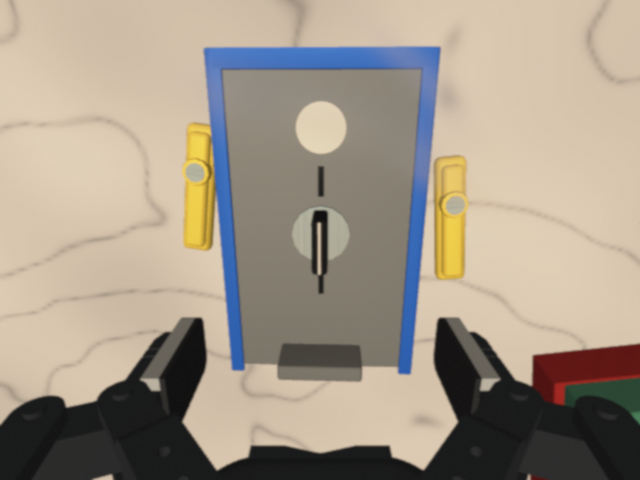

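View pics/w8c.png

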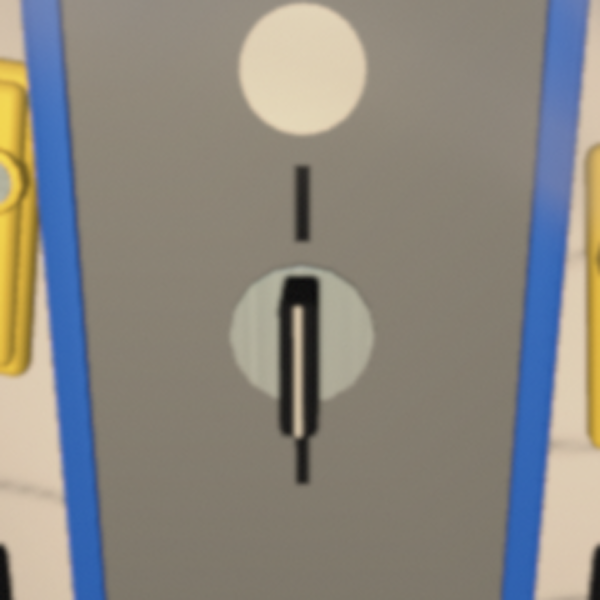

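View pics/s8.png

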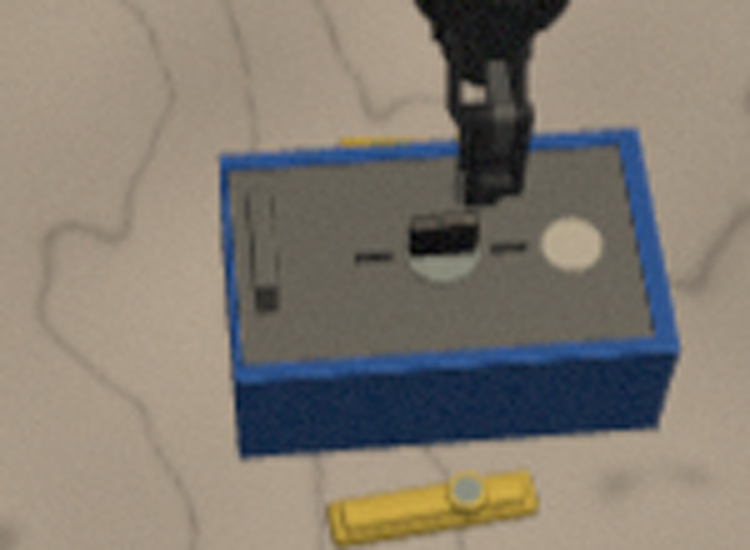

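The wing lies in line with both ridges, within a degree or two: in the crop the stripe is at column 299 and the ridges at 302. The lid is still shut under the +y lip. I'll close the fingers and move above the press mark.

Emit:
{"fn": "carry_out", "kwargs": {"deltas": [-1,0,-1,0,0,-1,0,-2,1,0,-1,0,-2,2,0,-1,-0.1,-2,2,0,-1,-0.1,0,2,0,-1,0,0,1.2,0,-1,0,0,0,0,-1,0,0,0,0,-1,0,0,0,0,-1,0,0,0,0], "newtons": 60}}

```text
clock: 20.0
position: [0.5572, 0.1506, 0.1247]
tool_rot: [3.121, 0.035, -0.157]
force: [-0.1, -0.4, 0.9]
grip_width: 0.0005
```

Run:
```python
from h import *
to([.5563,.1502,.086]); print(status.observe()['position'])
c=cam('wrist');i=grab_frame('wrist');save('w9',i)
```

```text
tool dcm [ 0.05 -0.03  3.87] toolx yaw -9.02 z [-0.0379 -0.0152 -0.9992] force [-0.1 -0.4  0.9] t 20.0 w 0.000488784422787084
[0.55720162 0.15060208 0.12468073]
```

View pics/w9.png

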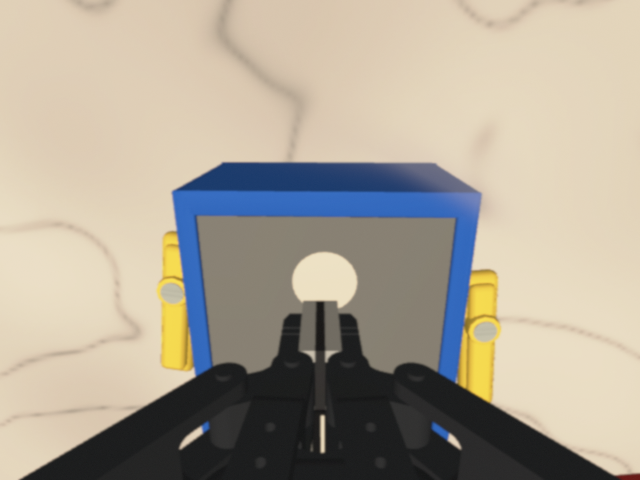

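The shut fingertips are above the mark and centred at column 320. I'll lower them to contact.

Emit:
{"fn": "carry_out", "kwargs": {"deltas": [-1,0.02,0,1.2,0,-1,0.02,-0.03,1.2,0,-1,0,0,0.8,0,-1,0,0,0.4,0,-1,0,0,0.2,0,-1,0,-0.02,0.2,0,-1,0,0,0,0]}}

```text
clock: 20.63
position: [0.555, 0.1505, 0.0832]
tool_rot: [3.119, 0.038, -0.157]
force: [-3.5, -1.6, 6.3]
grip_width: 0.0002
```

Emit:
{"fn": "carry_out", "kwargs": {"deltas": [-1,0,0,0.2,0,-1,0,-0.02,0.2,0,-1,0,0,0,0]}}

```text
clock: 20.88
position: [0.5551, 0.1509, 0.0799]
tool_rot: [3.12, 0.037, -0.157]
force: [-5.0, -1.6, 12.4]
grip_width: -0.0001
```

Emit:
{"fn": "carry_out", "kwargs": {"deltas": [-1,0,0,0.2,0,-1,0,-0.02,0.2,0,-1,0,0,0,0,-1,0,0,0,0]}}

```text
clock: 21.22
position: [0.5556, 0.1514, 0.0787]
tool_rot: [3.12, 0.035, -0.157]
force: [-16.4, -5.3, 59.0]
grip_width: 0.0001
```

Emit:
{"fn": "carry_out", "kwargs": {"deltas": [-1,0,0,0,0,-1,0,0,0,0,-1,0,0,0,0,-1,0,0,0,0,-1,0,0,0,0,-1,0,0,0,0]}}

```text
clock: 21.72
position: [0.5556, 0.1514, 0.0787]
tool_rot: [3.12, 0.035, -0.157]
force: [-17.6, -6.3, 59.5]
grip_width: -0.0
```

Run:
```python
from h import *
to([.5563,.1502,.08]); s=status.observe();print(s['position'],s['moment'],s['qpos'])
save('w10',grab_frame('wrist'))
save('s10',cv2.resize(grab_frame('scene')[200:310,270:420],None,fx=5,fy=5,interpolation=cv2.INTER_CUBIC))
save('d10',cv2.resize(grab_frame('side')[180:290,260:380],None,fx=5,fy=5,interpolation=cv2.INTER_CUBIC))
```

```text
tool dcm [ 0.09  0.11 -0.14] toolx yaw -8.97 z [-0.0375 -0.0158 -0.9992] force [-17.6  -6.3  59.5] t 21.7167 w -6.686830637821998e-06
[0.55557396 0.15136667 0.07865213] [-1.32902696  4.34876856 -0.05308529] [-0.12063451  0.68427044 -0.35842654  1.79852559  0.32720987  0.7596384
 -0.80992291]
```

View pics/s10.png

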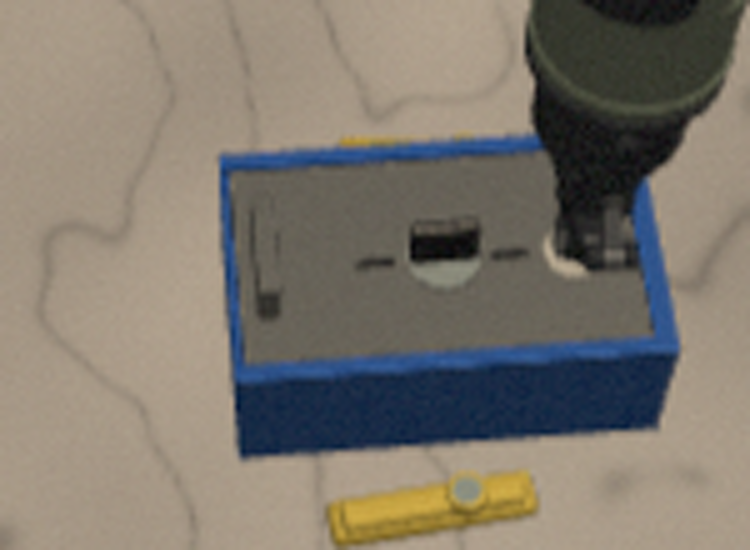

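View pics/d10.png

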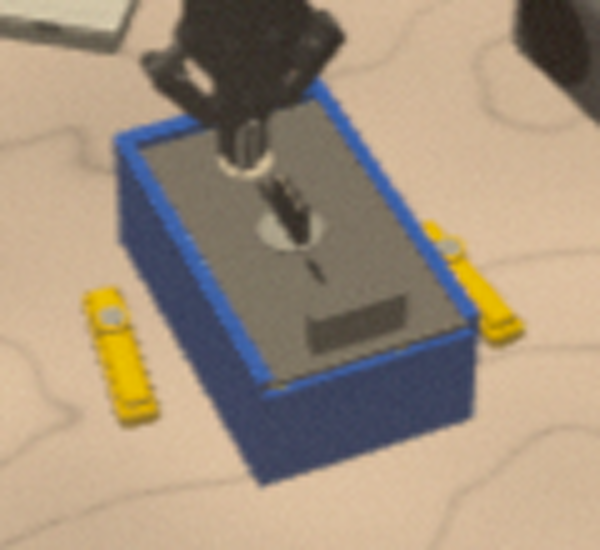

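View pics/w10.png

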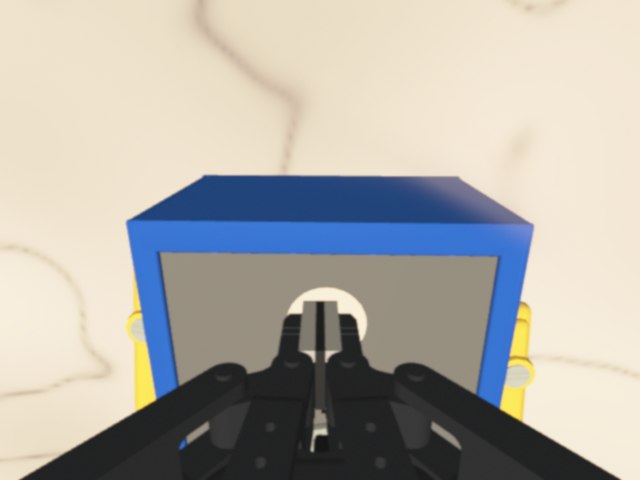

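The lid is at its stop: z went no lower while the force rose to 59 N, more than needed. I'll ease it to about 30 N.

Emit:
{"fn": "carry_out", "kwargs": {"deltas": [-1,0,0,-0.1,0,-1,0,0,-0.1,0,-1,0,0,0,0,-1,0,0,0,0]}}

```text
clock: 22.2
position: [0.5554, 0.1513, 0.0793]
tool_rot: [3.12, 0.036, -0.156]
force: [-10.5, -2.2, 33.7]
grip_width: 0.0001
```

Emit:
{"fn": "carry_out", "kwargs": {"deltas": [-1,0,0,0,0,-1,0,0,0,0,-1,0,0,0,0,-1,0,0,0,0,-1,0,0,0,0,-1,0,0,0,0]}}

```text
clock: 22.7
position: [0.5554, 0.1513, 0.0793]
tool_rot: [3.12, 0.036, -0.157]
force: [-10.9, -3.7, 34.7]
grip_width: -0.0
```

Run:
```python
from h import *
cs=cam('scene')
save('s11',cv2.resize(grab_frame('scene')[200:310,270:420],None,fx=5,fy=5,interpolation=cv2.INTER_CUBIC))
s=status.observe();print(s['position'],s['force'],s['clock'])
```

```text
[0.55536861 0.15130716 0.0792977 ] [-10.71629202  -2.8755801   34.24976071] 22.75
```

View pics/s11.png

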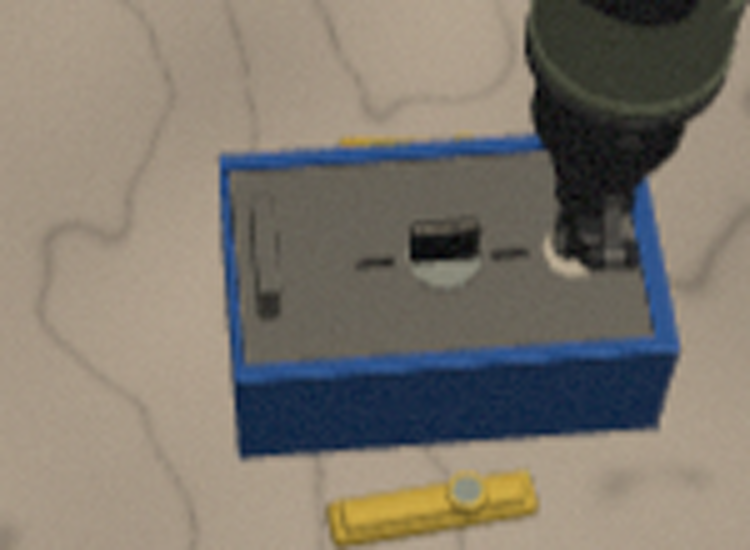

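The lid is shut, the wing lined up and the panel sunk, with the push steady at about 34 N. The wing at (445,240) and the rib at (265,255) sit lower in the crop than before pressing, and the kazoos haven't moved. I'll hand in now.

```bash
python3 -c "
from workcell import job
print(job.job_done())"
```

```text
the job is handed in; nothing more can be done
None
```

I slid the lid shut, turned the wing into line with the ridges, pressed the panel down with the shut fingertips, and handed the job in at 22.8 s while still pressing.

- **Lid:** I gripped the rib and slid it 79 mm until it hit a hard stop at about 34 N. Later pictures show its leading edge under the +y lip.
- **Wing:** it started about 52° counter-clockwise. After I let go, the wrist picture showed it in line with both ridges, within a degree or two.
- **Press:** the fingertips stopped at z of about 0.079 (expected 0.080). The push held steady at about 34 N over the last half second. About 10 N is needed to hold the lid down.
- **Bystanders:** the arm touched none of them. The last pictures show the two kazoos beside the caddy where they were; I did not check the others, the tin or the clear box again.

Two things went wrong on the way:
- **Wrong turn:** I first turned the wrist the wrong way, to within 0.004 rad of joint 7's limit but not past it. That left the tool tilted about 2.4° for the rest of the job, which I allowed for in the moves.
- **Push too high:** the fingertip push rose briefly to 59 N before I eased it. That is under the 120 N wrist limit, but above the 40 N limit for the arm or gripper body. Only the fingertips were touching, so I don't think that limit applies.

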